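Tip the latch box into the outline and switch on the lamp

TASK

The small grey latch box stands on end astride one line of the white outline on the desk mat. With the fingertips push it near its top so that it tips over into the outline and comes to lie flat, lid side up, wholly inside the outline; tip it where it stands and do not pick it up or slide it along upright. Then, with it lying there, press the button on top of the lamp's neck all the way down and let it go, leaving everything else where it is.

Things in the scene. Friction and masses are not known exactly. Their poses are not given: they have to be found in the camera images.
- box: small grey plastic box with snap latch, standing loose on end on the mat: 32 mm thick (x), 56 wide (y), 100 tall (z), about 0.14 kg. Origin at the centre of its foot. +x: back face, looks across the outline; -x: lid face, which must end on top (+x then points down). The 20 mm latch stands 3 mm proud of the upper end. Pushed high it tips about the foot of its +x face and falls once the top has gone 35 mm
- foot_left (a point): corner of the box: lower edge of its +x face, at its +y side
- foot_right (a point): corner of the box: lower edge of its +x face, at its -y side
- head_left (a point): corner of the box: top of its +x face, at its +y side, 103 mm above the foot (level with the latch)
- head_right (a point): corner of the box: top of its +x face, at its -y side, 103 mm above the foot (level with the latch)
- zone (a point): centre of the white outline, on the top of the mat (3 mm above the desk). The mat is dark silicone, 280 x 220 x 3 mm, fixed. The outline measures 135 mm along its x and 94 mm along its y inside its 3 mm lines, which are flat print; the box stands astride the -x line of the outline, the foot of its +x face 8 to 20 mm inside
- lamp_button_top (a point): centre of the top of the round lamp button (26 mm across) that faces up on a steel block on top of the lamp's neck, about 0.2 m above the desk. The lamp is fixed; its base is 110 mm across, the block 50 x 40 mm; its arm and shade run away from the block at a lower height than the button, to 160 mm from the neck
- lamp_button (a joint): travel of the lamp button: 0 as it stands free, 0.006 m fully down; it springs back, full travel takes 4 N
- magnifier: round glass magnifier on a fixed stand, 160 mm high, base 104 mm across, lens out to 140 mm from its post along +x; origin under the post. Lamp and magnifier stand on opposite sides of the mat, either way round
- tweezers: steel tweezers lying on the mat, 120 x 16 x 8 mm along x; origin under the middle
- jar: little glass jar with a steel cap on the mat, 32 mm across, 40 mm high; origin under the centre
- carton: plain cardboard carton standing on the desk, 30 x 50 x 85 mm; origin under the centre
- tin: round steel tin, 64 mm across, 50 mm high; origin under the centre
- loupe: black eye loupe, 34 mm across, 28 mm high; origin under the centre
- screwdriver: small screwdriver lying on the desk, 130 mm long along x; origin under the middle
There are look-alikes about, which are no part of the job. There is more than one size of the box; the job needs the largest. What is shaped like the part that bears lamp_button_top but purple is not meant.

How it is judged:
By the outcome, as a careful person would: the job done as asked, in the order asked, and still so for the second after the job is handed in, with the robot touching nothing.
It also fails if it takes over 48 s, if anything falls off the work surface, if the arm or the gripper's body presses on something with over 40 N, if the wrist force passes 120 N, or if a joint passes its speed limit or range.

ROBOT

A 6-joint arm with a two-finger parallel gripper is mounted at the origin on the work surface. World frame = base frame: x ahead of the robot, y to its left, z up, the work surface at z = 0. Lengths are in m, angles in degrees, forces in N, time in s.
With the tool pointing down it reaches from about 0.35 to 0.875 m from the base axis. Payload 4.2 kg.
Tool frame: the origin (TCP) lies midway between the tips of the shut fingers; the grasp point (between the pads) lies 19 mm behind it; y points along the fingers, z is the direction in which the jaws open and shut, and the axes are right-handed (so a half turn about y gives the same grasp; the last joint's range is limited). The gripper opens to 87 mm and grips with 3 to 60 N. Pads are 19 mm wide; open, the fingers measure 117 mm over their backs; the gripper's body (75 mm by 190 mm) begins 51 mm behind the grasp point.
Start: joints at [86.666, 22.042, 0.453, 0, -68.411, -14.817], TCP at [0.195, 0.594, 0.223] pointing down, gripper open.
Joint ranges: [-179.83, 179.83], [-69.29, 118.12], [-61.27, 80.66], [-181.25, 117.63], [-171.15, -9.14], [-177.46, 177.46]. Speed limits (degrees/s): [159.86, 159.86, 180, 180, 180, 180].

INTERFACE

Orientations are given as [roll, pitch, yaw] about the fixed x, y, z axes, in that order (R = Rz(yaw) Ry(pitch) Rx(roll)).
In Python, from workcell import env gives the robot as it stands. The module is installed in compiled form; this text tells all that it offers. Calls block until the motion is done:
- env.goto(position, orientation): joint-space move of the TCP to a pose.
- env.move_straight(position, rotation=None, rate=0.15, force_limit=None): straight line of the TCP; rotation=None keeps the orientation; rate is the mean speed in m/s. With force_limit (N) it stops when the force on the tool has changed by that much, and returns True; else False.
- env.set_joints(angles): joint-space move.
- env.gripper_to(opening, grasp_force=None): opening from 0.0 (shut) to 1.0 (fully open); grasp_force is the grip in N (None keeps the last); returns when the fingers have stopped.
- env.dwell(seconds).
- env.inverse_kinematics(position, orientation): joint angles nearest the present ones, or None.
- env.read_state(): the state.
- env.grab_frame(name): name is "scene" or "top"; returns a dict with "image" (384x512x3 uint8, blue, green, red), "fx", "fy", "cx", "cy" (pixels), "position" and "orientation" of the camera in the world. Camera axes: x right, y up, looking along -z (the intrinsics and any distortion apply to the point x, -y, -z); pixel columns grow to the right and rows downward; lengths in m; the calibration is good to about 2 mm. A picture is of the moment at which its call begins. There is no depth.
A pose or a line that the arm cannot do raises env.Unreachable and nothing moves.
- env.close_job(): hands the job in, once; it reports no verdict.
Trained networks look in a picture, given as the dict that the camera call returned (one of the last four; its "shot" number tells which), for a name from the list of things; names that differ only in an ending like _2 or _b are one class to them, and where a whole thing is asked for, a point or a joint stands for the part that bears it (a point fixed in the world has none). Each returns a list of dicts, best first, with "score" (0 to 1); they miss things now and then, are a little off and sometimes report something else, mostly with a low value. They report only what shows in the picture. A call takes as long as a camera call. They do not tell look-alikes from the thing itself.
- env.search_frame(picture, thing): "xyz" ([x, y, z] in m, in world coordinates, good to about 4 mm: the middle of the surface that is visible of it).
- env.trace(picture, thing): "mask" (384x512 bool, what is visible of it).
The state is a dict: "clock": time; "joint_positions": joint angles; "qvel": joint speeds; "joint_torque": joint torques, N m; "position": TCP position; "tool_rot": TCP orientation; "force": force on the tool from outside, world axes, zero at the start; "wrist_torque": the same for the moment, N m; "opening": opening from 0.0 (shut) to 1.0 (fully open).
Only numpy, scipy, OpenCV 4.12 (cv2) and the standard library are available. Lean on these libraries where they do the work, as an engineer would, in place of code of your own. Each camera call takes 0.05 s, during which the arm holds its last target. There are 200 camera calls.

## Working session

There is one attempt and no reset: what is moved stays moved. The work goes in short steps, each a Python script; the robot and the scene stay as the last script left them, time stands still between calls to the robot, and variables do not carry over. Pictures are saved under pics/ and viewed, about 8 in all and at most 12, crops included, and the job is handed in when it is done.

```bash
mkdir -p pics; python3 - <<'E'
from workcell import env
import cv2,numpy as np,pickle
for n in("scene","top"):
    f=env.grab_frame(n); cv2.imwrite(f"pics/{n}0.png",f["image"])
    pickle.dump(f,open(n+"0.pkl","wb"))
    print(n,{k:f[k] for k in f if k!="image"})
    for t in("box","foot_left","foot_right","head_left","head_right","zone","lamp_button_top","magnifier","tweezers","jar","carton","tin"):
        print(t,[(np.round(d["xyz"],3).tolist(),round(d["score"],2)) for d in env.search_frame(f,t)])
print(env.read_state())
E
```

```text
scene {'fx': 364.05048405317723, 'fy': 364.05048405317723, 'cx': 253.16761104809908, 'cy': 195.88327415738138, 'position': array([1.02283171, 0.56813926, 0.76130845]), 'orientation': array([ 5.30838325e+01, -8.12750019e-02,  1.45729379e+02]), 'shot': 1}
box [([0.604, -0.14, 0.045], 0.8), ([0.632, 0.073, 0.079], 0.66), ([0.404, 0.083, 0.047], 0.62)]
foot_left [([0.627, 0.074, 0.074], 0.84), ([0.606, -0.143, 0.052], 0.63), ([0.403, 0.082, 0.053], 0.55)]
foot_right [([0.607, -0.14, 0.046], 0.9), ([0.631, 0.073, 0.074], 0.75)]
head_left [([0.627, 0.076, 0.073], 0.94), ([0.405, 0.084, 0.048], 0.91), ([0.607, -0.146, 0.05], 0.56), ([0.385, 0.217, 0.023], 0.18)]
head_right [([0.602, -0.143, 0.051], 0.89), ([0.631, 0.077, 0.07], 0.85), ([0.409, 0.08, 0.047], 0.63)]
zone [([0.663, 0.089, 0.006], 0.87)]
lamp_button_top [([0.545, -0.353, 0.207], 0.53)]
magnifier [([0.595, 0.372, 0.151], 0.89), ([0.721, 0.3, 0.073], 0.25)]
tweezers [([0.671, -0.01, 0.013], 0.46)]
jar [([0.655, 0.169, 0.04], 0.65), ([0.387, -0.237, 0.017], 0.39), ([0.632, 0.071, 0.074], 0.35)]
carton [([0.724, 0.302, 0.074], 0.62
[... 919 characters left out ...]
 ([0.623, 0.056, 0.005], 0.32)]
{'clock': 1.3, 'joint_positions': array([ 8.66643284e+01,  2.20419392e+01,  4.54731869e-01, -3.15516756e-04,
       -6.84112541e+01, -1.48194025e+01]), 'qvel': array([ 0.06172525,  0.06480845, -0.03109491, -0.09918771, -0.01348358,
        0.02146447]), 'joint_torque': array([-1.08430537e-03, -3.90471840e+01,  1.87619305e+01,  4.22442377e+00,
        1.53993373e-02, -2.85814679e-05]), 'position': array([0.19468463, 0.59389924, 0.22256093]), 'tool_rot': array([-9.00014123e+01, -6.77150519e-04,  1.61844810e+02]), 'force': array([ 0.10306382,  0.29824555, -0.13334758]), 'wrist_torque': array([ 0.00768638, -0.03411204, -0.02046769]), 'opening': 0.9981976820809765}
```

```bash
python3 -c "
import cv2
for n in('scene','top'):
    cv2.imwrite(f'pics/{n}0b.png',cv2.resize(cv2.imread(f'pics/{n}0.png'),(800,600),interpolation=cv2.INTER_CUBIC))"; ls
```

```text
pics
scene0.pkl
top0.pkl
```

View pics/scene0b.png

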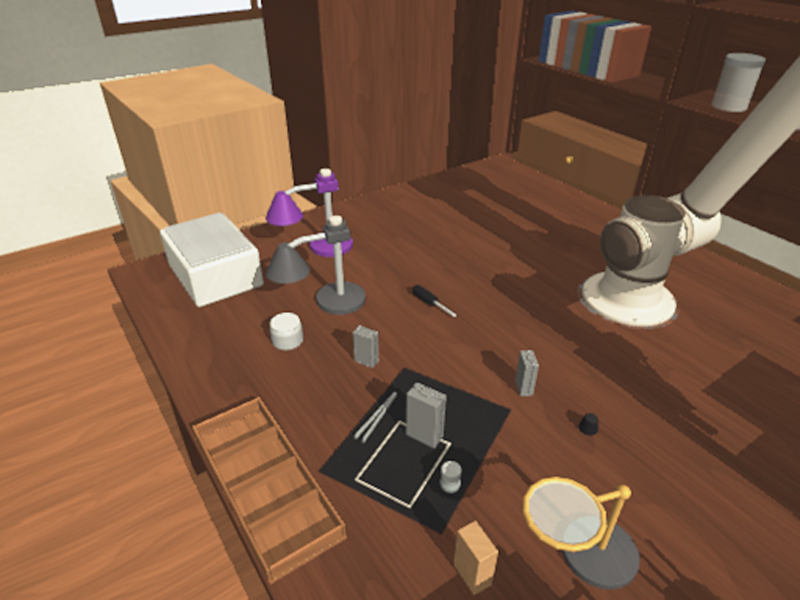

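View pics/top0b.png

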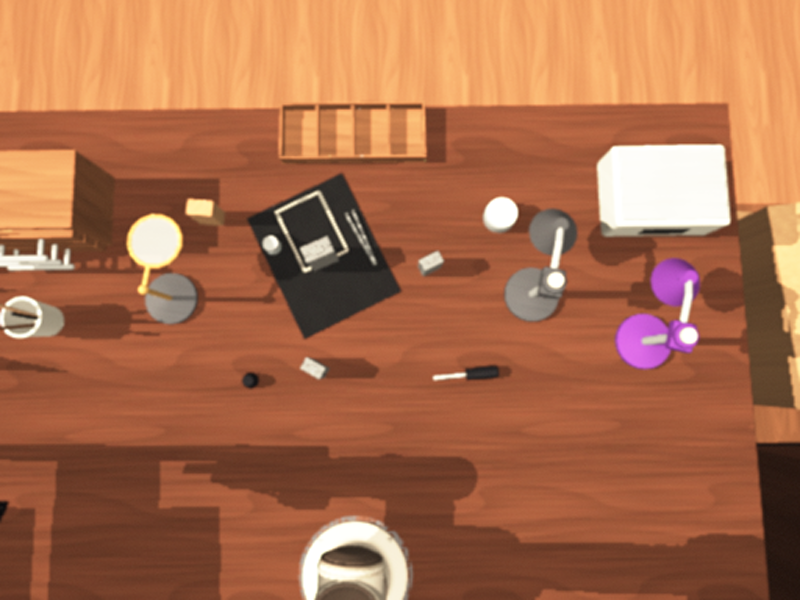

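The job's box is the largest of three, at scene px (425,415) enlarged, standing on the outline. The smaller grey boxes at (366,346) and (527,372) are look-alikes. The lamp is the grey one, with its button at (336,220), and the purple one at (326,173) is not meant. Next I fit the outline, box and button using both cameras.

```bash
cat > h.py <<'E'
import numpy as np,cv2
from scipy.spatial.transform import Rotation as R
from scipy.optimize import minimize
def proj(f,P):
    c=(np.atleast_2d(P)-f["position"])@R.from_euler("xyz",f["orientation"],degrees=True).as_matrix()
    return np.c_[f["cx"]+f["fx"]*c[:,0]/-c[:,2], f["cy"]-f["fy"]*c[:,1]/-c[:,2]]
def ray(f,uv):
    uv=np.atleast_2d(uv).astype(float)
    d=np.c_[(uv[:,0]-f["cx"])/f["fx"],-(uv[:,1]-f["cy"])/f["fy"],-np.ones(len(uv))]
    return d@R.from_euler("xyz",f["orientation"],degrees=True).as_matrix().T
def onplane(f,uv,z):
    d=ray(f,uv); return f["position"]+d*((z-f["position"][2])/d[:,2])[:,None]
def tri(fs,uvs):
    A=np.zeros((3,3));b=np.zeros(3)
    for f,uv in zip(fs,uvs):
        d=ray(f,uv)[0];d/=np.linalg.norm(d);M=np.eye(3)-np.outer(d,d);A+=M;b+=M@f["position"]
    return np.linalg.solve(A,b)
def rz(a): return R.from_euler("z",a,degrees=True).as_matrix()
def boxpts(p):  # x,y,yaw standing on the mat
    P=np.array([[sx*.016,sy*.028,z] for sx in(-1,1) for sy in(-1,1) for z in(0,.1)])
    return P@rz(p[2]).T+[p[0],p[1],.003]
def boxcost(p,fs,ms,S=4):
    c=0
    for f,m in zip(fs,ms):
        q=((proj(f,boxpts(p))+.5)*S-.5)
        im=np.zeros((384*S,512*S),np.uint8);cv2.fillConvexPoly(im,cv2.convexHull(np.round(q*16).astype(np.int32)),1,shift=4)
        M=cv2.resize(m.astype(np.uint8),None,fx=S,fy=S,interpolation=0)
        c+=1-(im&M).sum()/(im|M).sum()
    return c
E
python3 - <<'E'
from h import *
from workcell import env
fs=[env.grab_frame(n) for n in("scene","top")]
c0=np.array([[.67,.09],[.665,.08]])
pts=[]
ms=[]
for f in fs:
    mats=env.trace(f,"box"); seeds=proj(f,[[.62,.06,.06]])[0]
    best=[d for d in mats if d["mask"][int(seeds[1])-6:int(seeds[1])+7,int(seeds[0])-6:int(seeds[0])+7].sum()>20]
    print(len(mats),len(best),[d["mask"].sum() for d in best]); ms.append(best[0]["mask"])
    g=f["image"].min(2)
    v,u=np.nonzero(g>100); P=onplane(f,np.c_[u,v],.003)[:,:2]
    bm=cv2.dilate(ms[-1].astype(np.uint8),np.ones((3,3)))[v,u]>0
    k=(np.linalg.norm(P-[.68,.085],axis=1)<.12)&~bm
    pts.append(P[k]); 
def rect(p,P):
    q=(P-p[:2])@rz(p[2])[:2,:2]; d=np.abs(q)-[.069,.0485]
    return np.where((d>0).any(1),np.linalg.norm(np.maximum(d,0),axis=1),-d.max(1))
def cost(p,P): return np.minimum(np.abs(rect(p,P)),.012).sum()
for P in pts+[np.vstack(pts)]:
    r=min((minimize(cost,[x,.085+dy,y],args=(P,),method="Nelder-Mead",options=dict(initial_simplex=np.array([[x,.085+dy,y],[x+.02,.085+dy,y],[x,.105+dy,y],[x,.085+dy,y+15]]))) for y in range(0,180,20) for x in(.66,.69) for dy in(-.01,.01)),key=lambda r:r.fun)
    print(len(P),np.round(r.x,4),r.fun/len(P))
Z=r.x
for a,b in((fs[:1],ms[:1]),(fs[1:],ms[1:]),(fs,ms)):
    r=min((minimize(boxcost,[.615,.06,y],args=(a,b),method="Nelder-Mead",options=dict(xatol=1e-4,fatol=1e-4,initial_simplex=[[.615,.06,y],[.63,.06,y],[.615,.075,y],[.615,.06,y+10]])) for y in(Z[2]-12,Z[2]+8)),key=lambda r:r.fun)
    print("box",np.round(r.x,4),r.fun)
for f,uv in zip(fs,((215,141),(355,179))):
    u,v=uv; s=f["image"][v-16:v+16,u-16:u+16]
    w=(s.min(2)>150); yy,xx=np.nonzero(w); print(len(xx),xx.mean()+u-16,yy.mean()+v-16)
    cv2.imwrite(f"pics/l{u}.png",cv2.resize(s,(400,400),interpolation=0))
    for t in("lamp_button_top","lamp_button"): print([(np.round(d["xyz"],3),round(d["score"],2)) for d in env.search_frame(f,t)])
a,b=cv2.imread("pics/l215.png"),cv2.imread("pics/l355.png");cv2.imwrite("pics/lamp.png",np.hstack([a,b]))
print(tri(fs,[(215,141),(355,179)]))
E
```

```text
3 1 [np.int64(830)]
3 1 [np.int64(326)]
584 [6.885000e-01 1.146000e-01 1.161289e+02] 0.007154938937893665
563 [ 0.6802  0.09   25.7556] 0.00620196270690516
1147 [ 0.6793  0.0891 25.5137] 0.006819089210368723
box [ 0.6183  0.0628 19.9607] 0.057350220577771505
box [ 0.6207  0.0632 25.7278] 0.06802845157760351
box [ 0.6201  0.0636 23.8363] 0.14918010474095034
123 209.84552845528455 140.5609756097561
[(array([ 0.546, -0.353,  0.207]), 0.38), (array([ 0.709, -0.28 ,  0.042]), 0.27)]
[(array([ 0.541, -0.354,  0.207]), 0.46)]
170 353.04117647058825 176.7764705882353
[(array([ 0.536, -0.362,  0.208]), 0.53), (array([ 0.447, -0.578,  0.207]), 0.45)]
[(array([ 0.439, -0.58 ,  0.206]), 0.55), (array([ 0.541, -0.362,  0.206]), 0.52)]
[ 0.54059157 -0.35718249  0.20254958]
```

View pics/lamp.png

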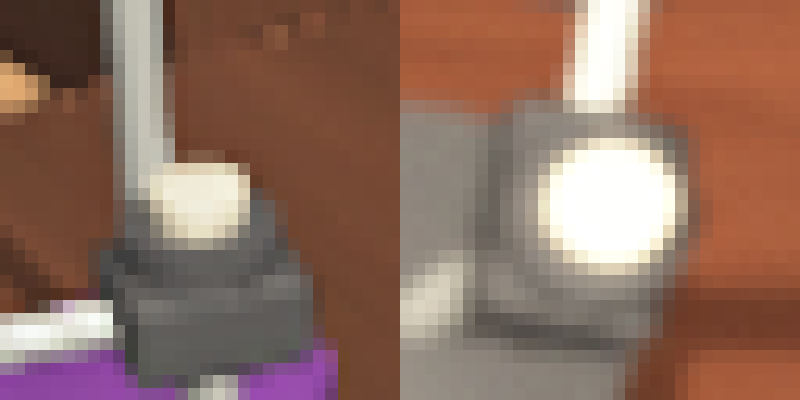

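```bash
python3 - <<'E'
from h import *
from workcell import env
c=np.array([.6198,.0634]);a=24.7;d=np.array([np.cos(np.radians(a)),np.sin(np.radians(a))])
P=lambda s,z:[*(c+s*d),z]
env.gripper_to(0.0)
ors=[[-90,0,a],[-90,0,a-180]]
q0=env.read_state()["joint_positions"]
o=min(ors,key=lambda o:np.abs(np.array(env.inverse_kinematics(P(-.055,.25),o))-q0)[5]); print(o)
env.goto(P(-.055,.25),o)
env.move_straight(P(-.055,.088),rate=.12)
f=env.grab_frame("scene"); s=f["image"][200:340,180:380]
cv2.imwrite("pics/pre.png",cv2.resize(s,None,fx=4,fy=4,interpolation=cv2.INTER_CUBIC))
st=env.read_state();print(st["clock"],st["position"],st["tool_rot"],st["joint_positions"],st["force"])
E
```

```text
[-90, 0, 24.7]
7.1583 [0.57034719 0.04058021 0.08880696] [-90.01435122  -0.09663457  24.70771659] [ 2.03023783e+01  2.43564737e+01 -1.72306259e+01  9.22063595e-03
 -4.83154494e+01 -8.56007999e+01] [-0.85185756 -0.79791787 -0.84056025]
```

View pics/pre.png

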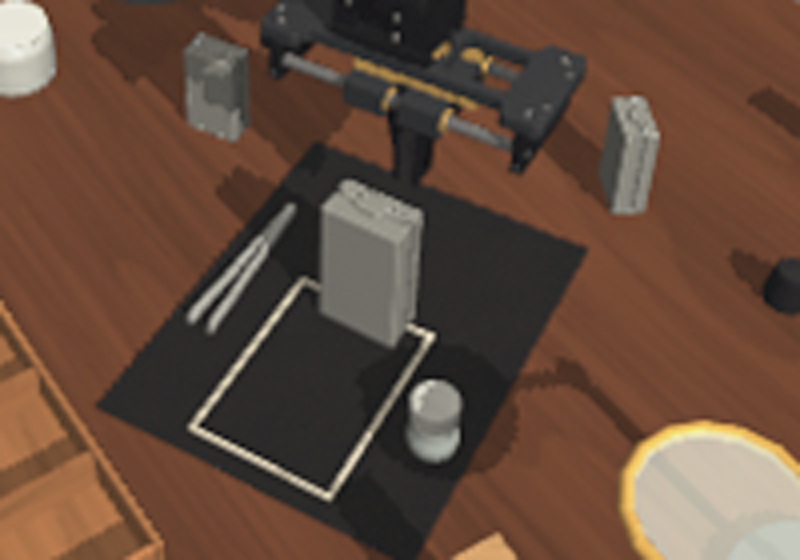

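The crop shows the largest box at (370,265) with the shut fingers centred behind its lid face at (410,150). Its foot is parallel to the outline line. I'll push now.

```bash
python3 - <<'E'
from h import *
from workcell import env
c=np.array([.6198,.0634]);a=24.7;d=np.array([np.cos(np.radians(a)),np.sin(np.radians(a))])
P=lambda s,z:[*(c+s*d),z]
print(env.move_straight(P(-.03,.088),rate=.06))
print(env.move_straight(P(.016,.088),rate=.05,force_limit=15), env.read_state()["position"],env.read_state()["force"])
env.dwell(.4)
f=env.grab_frame("scene"); s=f["image"][200:340,180:380]
cv2.imwrite("pics/post.png",cv2.resize(s,None,fx=4,fy=4,interpolation=cv2.INTER_CUBIC))
st=env.read_state();print(st["clock"],st["position"],st["force"])
E
```

```text
False
False [0.63402087 0.0699885  0.0879304 ] [ 0.37905727 -0.32269641 -0.65991511]
9.2417 [0.63431873 0.0700926  0.08807537] [-0.70800168  0.20669888  0.25964228]
```

View pics/post.png

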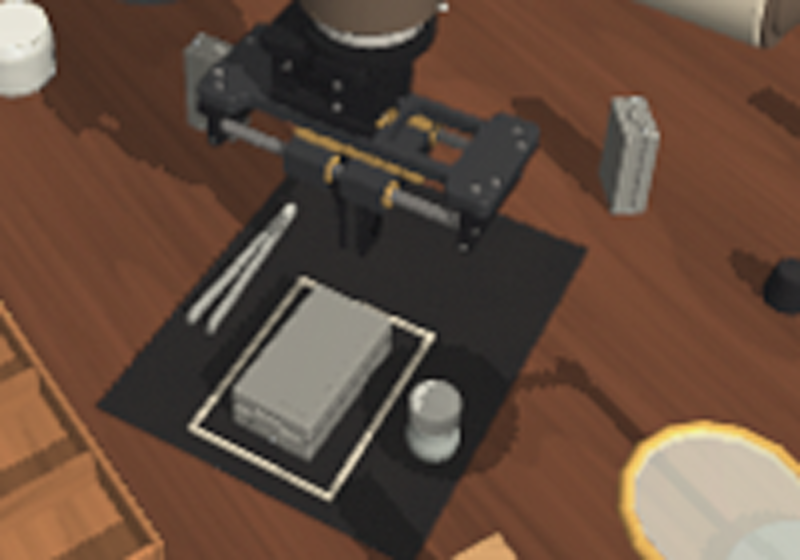

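It lies flat with the lid side up, inside the outline. Next I retreat, measure the box's margins with the arm clear, and hover over the grey lamp.

```bash
python3 - <<'E'
from h import *
from workcell import env
p=env.read_state()["position"]
env.move_straight([p[0],p[1],.29],rate=.2)
B=np.array([.541,-.358,.206])
q0=env.read_state()["joint_positions"]
c=[(np.abs(np.array(q)-q0).max(),y) for y in range(-180,180,15) if (q:=env.inverse_kinematics([*B[:2],.29],[-90,0,y])) is not None]
y=min(c)[1];print(y)
env.goto([*B[:2],.29],[-90,0,y])
env.move_straight([*B[:2],.222],rate=.1)
fs=[env.grab_frame(n) for n in("scene","top")]
a=fs[0]["image"][70:190,150:290]; b=fs[1]["image"][90:210,150:400]
f=fs[0]; I=f["image"].copy()
a=cv2.resize(a,None,fx=3,fy=3,interpolation=cv2.INTER_CUBIC)
b=cv2.resize(fs[0]["image"][240:340,200:320],None,fx=3.6,fy=3.6,interpolation=cv2.INTER_CUBIC)[:360,:380]
cv2.imwrite("pics/hover.png",np.hstack([a,b]))
# outline, box corners seen in the scene picture 'post' (enlarged px /4)
C=np.array([[433,335],[305,283],[190,428],[330,497]])/4+[180,200]-.4
W=onplane(f,C,.003)[:,:2];print("zone",W.mean(0),np.linalg.norm(np.diff(W,axis=0),axis=1))
o=W.mean(0);e=W[2]+W[3]-W[0]-W[1];e/=np.linalg.norm(e);n=np.array([-e[1],e[0]]);print("yaw",np.degrees(np.arctan2(e[1],e[0])))
T=np.array([[390,325],[310,288],[234,394],[312,432]])/4+[180,200]-.4
Q=onplane(f,T,.035)[:,:2]-o;print("box top corners in zone frame",np.round(np.c_[Q@e,Q@n],4))
st=env.read_state();print(st["clock"],st["position"],st["force"])
E
```

```text
-45
zone [0.67849192 0.08922556] [0.09496073 0.13734737 0.09810838]
yaw 24.957114478427833
box top corners in zone frame [[-0.04    0.0307]
 [-0.0404 -0.0283]
 [ 0.0553 -0.0256]
 [ 0.0546  0.0285]]
12.9417 [ 0.54152321 -0.35823548  0.22309723] [0.40840554 0.18644655 0.21009908]
```

View pics/hover.png

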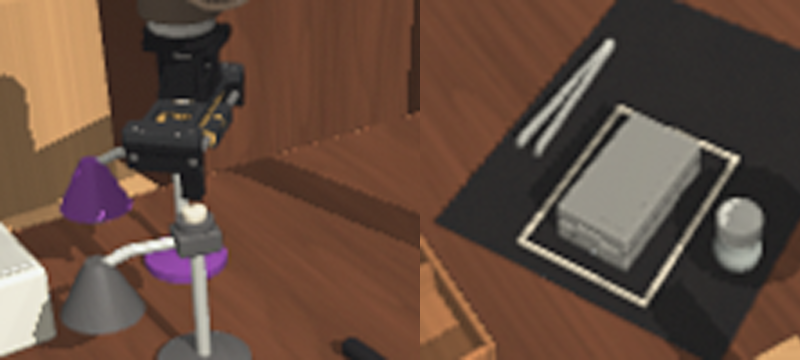

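The box is inside the outline with at least about 9 mm to spare on every side. The fingertips are above the grey lamp's button at (193,212). Press.

```bash
python3 - <<'E'
from workcell import env
import numpy as np
xy=[.541,-.358]
def s(t):
    r=env.read_state();print(t,round(r["clock"],2),np.round(r["position"],4),np.round(r["force"],2))
print(env.move_straight([*xy,.19],rate=.015,force_limit=2)); s("contact")
print(env.move_straight([*xy,.188],rate=.015,force_limit=10)); s("down"); env.dwell(.3); s("hold")
E
```

```text
True
contact 14.11 [ 0.541  -0.358   0.2056] [-0.07 -0.02  3.23]
True
down 14.62 [ 0.541  -0.358   0.2027] [-0.43  1.17  3.97]
hold 14.93 [ 0.541  -0.358   0.2025] [-0.45  1.11  4.32]
```

```bash
python3 - <<'E'
from workcell import env
import numpy as np
xy=[.541,-.358]
def s(t):
    r=env.read_state();print(t,round(r["clock"],2),np.round(r["position"],4),np.round(r["force"],2))
for z in(.2015,.2005,.1995,.1985,.1975):
    h=env.move_straight([*xy,z],rate=.01,force_limit=18); env.dwell(.15); s((z,h))
    if env.read_state()["force"][2]>14: break
f=env.grab_frame("scene")
import cv2;cv2.imwrite("pics/press.png",cv2.resize(f["image"][100:180,180:260],None,fx=7,fy=7,interpolation=cv2.INTER_CUBIC))
E
```

```text
(0.2015, False) 15.34 [ 0.541  -0.358   0.2024] [-1.89  2.13  6.89]
(0.2005, False) 15.74 [ 0.5411 -0.358   0.2024] [-1.82  3.78  9.3 ]
(0.1995, False) 16.14 [ 0.541  -0.3581  0.2023] [-2.81  3.84 11.62]
(0.1985, False) 16.54 [ 0.5411 -0.3581  0.2022] [-4.77  5.46 14.77]
```

View pics/press.png

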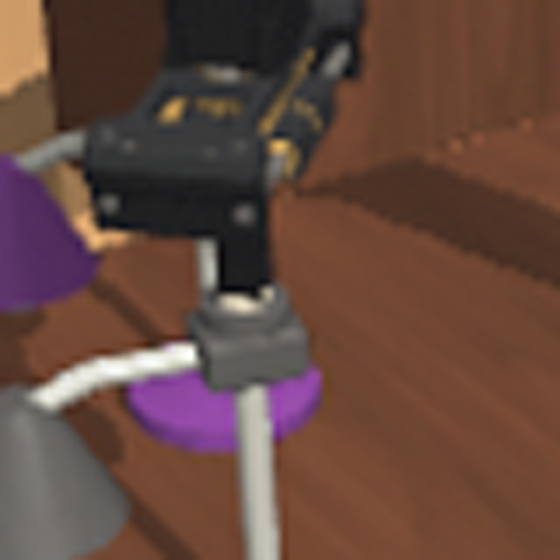

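```bash
python3 - <<'E'
from workcell import env
import numpy as np
xy=[.541,-.358]
for z in(.203,.204,.205,.206,.207,.208,.209,.210,.212):
    env.move_straight([*xy,z],rate=.02); env.dwell(.15)
    F=[];
    for _ in range(4): r=env.read_state();F.append(r["force"]);env.dwell(.02)
    print(z,round(r["clock"],2),np.round(r["position"],4),np.round(np.mean(F,0),2))
E
```

```text
0.203 17.17 [ 0.541  -0.358   0.2027] [-0.76  0.81  3.74]
0.204 17.63 [ 0.541  -0.358   0.2039] [-0.24  0.69  3.18]
0.205 18.1 [ 0.541  -0.358   0.2049] [-0.    0.62  3.11]
0.206 18.57 [ 0.541  -0.358   0.2059] [0.62 0.81 1.78]
0.207 19.03 [ 0.541  -0.358   0.2069] [-0.13  0.46  1.55]
0.208 19.5 [ 0.541  -0.358   0.2079] [0.1  0.06 1.4 ]
0.209 19.97 [ 0.5408 -0.3579  0.2087] [-0.24  0.48  0.14]
0.21 20.43 [ 0.541 -0.358  0.21 ] [ 0.39 -0.31  0.09]
0.212 20.9 [ 0.541 -0.358  0.212] [-0.09 -0.15 -0.04]
```

The free height is about 0.2084 and the hard stop about 0.2024. That is 6 mm of travel with about 4 N at the bottom, so it was a full press. I'll retreat, check and hand in.

```bash
python3 - <<'E'
from workcell import env
import cv2,numpy as np
env.move_straight([.541,-.358,.30],rate=.15); env.dwell(.3)
f=env.grab_frame("scene")
cv2.imwrite("pics/final.png",cv2.resize(f["image"][90:370,150:420],None,fx=2.1,fy=2.1,interpolation=cv2.INTER_CUBIC))
r=env.read_state();print(r["clock"],r["position"],r["force"])
E
```

```text
22.0 [ 0.54086579 -0.35795349  0.29934204] [ 0.28903679  0.24516567 -0.44631467]
```

View pics/final.png

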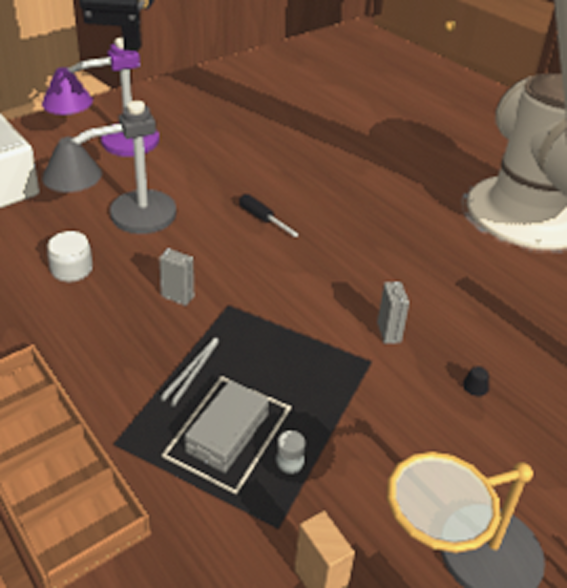

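The box at (227,425) lies inside the outline. The lamp button at (136,107) is back up, everything else is where it was, and the arm is clear.

```bash
python3 -c "
from workcell import env
env.close_job()"
```

```text
the job is handed in; nothing more can be done
```

Both parts are done and the job was handed in at about 22 s on the robot's clock, well under the 48 s limit; handing in gives no verdict.

- **Box:** I tipped the largest grey box over with the shut fingers, pushing near its top. It lies flat, lid side up, inside the outline, with at least about 9 mm to spare on every side (measured in the camera picture).
- **Lamp button:** I then pressed the grey lamp's button down to its hard stop and let it go. It went from about 0.2084 m free to about 0.2024 m, which is the full 6 mm, with about 4 N at the bottom. My first push stopped early on its force limit, so I kept the fingers on the button and pressed on to about 15 N.
- **Last checks:** the final picture shows the box still in place, the button back up, everything else where it was and the gripper clear. No final check failed. Early on, fitting the outline from the scene camera alone gave a poor result. I used the fit from both cameras, and picked corner points agreed with it to about 1 mm.

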